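Fetch the salt pot from behind the canisters

ROBOT

A 6-joint arm with a two-finger parallel gripper is mounted at the origin on the work surface. World frame = base frame: x ahead of the robot, y to its left, z up, the work surface at z = 0. Lengths are in m, angles in rad, forces in N, time in s.
With the tool pointing down it reaches from about 0.35 to 0.85 m from the base axis. Payload 8.1 kg.
Tool frame: the origin (TCP) lies at the very end of the fingers, on their centre line; the grasp point (between the pads) lies 19 mm behind it; z points along the fingers, y is the line along which they close (so a half turn about z gives the same grasp; the last joint's range is limited). The gripper opens to 93 mm and grips with 3 to 60 N. Pads are 15 mm wide; open, the fingers measure 128 mm over their backs; the gripper's body (75 mm by 188 mm) begins 65 mm behind the grasp point.
Start: joints at [-1.231, 0.13, 1.488, -0, 1.523, -0.085], TCP at [0.247, -0.547, 0.219] pointing down, gripper open.
Joint ranges: [-2.96, 2.96], [-0.89, 2.26], [0.02, 2.5], [-1.34, 4.48], [0, 2.73], [-2.66, 2.66]. Speed limits (rad/s): [2.39, 2.39, 2.79, 3.14, 3.14, 3.14].

INTERFACE

Orientations are given as a rotation vector (axis times angle).
In Python, from plant import monitor, eyes, ticket gives the robot as it stands.
- The arm moves only by the tool arm_command, never from a script. Its argument "deltas" is a list that holds one entry, the list of rows, each a list of 6 numbers: the shift along the world's x, y, z in cm, then the turn, a rotation vector about the world's x, y, z in degrees. In form: [[[tx, ty, tz, rx, ry, rz], ...]]. A call has 1 to 12 rows; each row shifts and turns the commanded pose from where the row before left it; what a row does not reach is not made up. A row lasts 1/12 s, in which the tool goes at most 41.7 mm and 7.16 degrees, less where a joint would pass 70% of its speed; a pose out of reach is approached as far as the arm can. A call is refused whole if a number of a shift passes 4.17 or a number of a turn 7.16, either way. A call with a gripper value outside its range is refused whole. "gripper" is the opening, from -1 (shut) to 1 (fully open), set as the call begins (left out, the last holds). The fingers move at their own pace and stop on an object; "squeeze" is the grip in N (left out, the last holds). Time passes only in rows, so rows that do not move let the fingers close. It gives the time, the measured TCP pose, the force, the opening and the grip force at its end, in the units of the state.
- monitor.read_state(): the state, without advancing time (a new reading comes with each control period).
- eyes.read_camera(name): name is "scene" or "top" or "wrist"; returns the picture (480x640x3 uint8, blue, green, red); there is no depth.
- eyes.camera_model(name): a dict with "fx", "fy", "cx", "cy" (pixels), "rvec" (rotation vector, rad) and "tvec" (3), from world to camera coordinates, as OpenCV has them. Camera axes: x right, y down, z forward; pixel columns grow to the right and rows downward; lengths in m; the calibration is good to about 2 mm. A picture is of the moment at which its call begins: read the wrist's pose just before it. camera_model takes no time and is no camera call; for the wrist camera it gives the pose at the moment of the call.
- ticket.close_job(): hands the job in; it is judged then, once.
The state is a dict: "t": time; "q": joint angles; "dq": joint speeds; "joint_torque": joint torques, N m; "tool_pos": TCP position; "orientation": TCP orientation; "force": force on the tool from outside, world axes, zero at the start; "wrist_torque": the same for the moment, N m; "opening": finger opening in m; "gripper_force": force on a finger pad.
Only numpy, scipy, OpenCV 4.12 (cv2) and the standard library are available. Lean on these libraries where they do the work, as an engineer would, in place of code of your own. Each camera call takes 0.05 s, during which the arm holds its last target. There are 200 camera calls.

TASK

Get the yellow salt pot out from between the three tall canisters on the dark tray: first stand all three canisters aside together on the wooden chopping board, then set the salt pot in the middle of the round cork trivet, and only then put every canister back on the tray, centred on the coaster of its own colour. Keep the canisters and the pot upright throughout, and leave the pepper mill where it stands.

Things in the scene. Friction and masses are not known exactly. Their poses are not given: they have to be found in the camera images.
- canister_red: Loose cream kitchen canister with a red lid, red knob and red band; the lid is fixed on. Round body 72 mm across and 95 mm high including the lid; on top of it a round knob 28 mm across and 25 mm high (120 mm in all), a good grip from above; about 0.4 kg. Origin: centre of the underside, z up. It starts on its own coaster.
- canister_green: Loose cream kitchen canister with a green lid, green knob and green band; the lid is fixed on. Round body 72 mm across and 95 mm high including the lid; on top of it a round knob 28 mm across and 25 mm high (120 mm in all), a good grip from above; about 0.4 kg. Origin: centre of the underside, z up. It starts on its own coaster.
- canister_blue: Loose cream kitchen canister with a blue lid, blue knob and blue band; the lid is fixed on. Round body 72 mm across and 95 mm high including the lid; on top of it a round knob 28 mm across and 25 mm high (120 mm in all), a good grip from above; about 0.4 kg. Origin: centre of the underside, z up. It starts on its own coaster.
- coaster_red: Red round coaster, 94 mm across, 4 mm thick, fixed on the tray (its top is 16 mm above the worktop); its canister hides all but the rim at the start. Origin: centre of its underside, 12 mm above the worktop. The coasters lie before, left and right of the salt pot's start, 75 mm from it; which is where changes.
- coaster_green: Green round coaster, 94 mm across, 4 mm thick, fixed on the tray (its top is 16 mm above the worktop); its canister hides all but the rim at the start. Origin: centre of its underside, 12 mm above the worktop. The coasters lie before, left and right of the salt pot's start, 75 mm from it; which is where changes.
- coaster_blue: Blue round coaster, 94 mm across, 4 mm thick, fixed on the tray (its top is 16 mm above the worktop); its canister hides all but the rim at the start. Origin: centre of its underside, 12 mm above the worktop. The coasters lie before, left and right of the salt pot's start, 75 mm from it; which is where changes.
- salt_pot: Loose yellow closed salt pot, a squat cylinder 50 mm wide, 44 mm high, 0.2 kg. Origin: centre of the underside. Starts on the bare dark fixed tray (212 x 252 mm, 12 mm thick), 14 mm from each canister: the gripper gets down to it only once they are gone. Behind it (far side from the robot), 80 mm from its centre, runs a thin fixed steel rail, its top 45 mm above the worktop.
- board: Wooden chopping board, orange-brown, 200 x 200 mm, 18 mm thick, fixed on the worktop. Origin: centre of the underside; x and y along its sides. The side area for the canisters: they fit as a two by two pattern 100 mm apart, each 50 mm from the centre lines.
- trivet: Round cork trivet with a thin steel edge, cork 120 mm across, 8 mm thick, fixed on the worktop. Origin: centre of the underside. Where the salt pot goes.
- pepper_mill: Dark wooden pepper mill, 54 mm across the foot and 158 mm high, loose, standing on the worktop beside the work. Origin: centre of the underside. To be left alone.
There are look-alikes about, which are no part of the job. Leave any pink look-alike of the canister_red alone. Leave any pink look-alike of the canister_blue alone.

How it is judged:
By the outcome, as a careful person would: the job done as asked, in the order asked, and still so for the second after the job is handed in, with the robot touching nothing.
It also fails if it takes over 144 s, if anything falls off the work surface, if the arm or the gripper's body presses on something with over 40 N, if the wrist force passes 120 N, or if a joint passes its speed limit or range.

## Working session

There is one attempt and no reset: what is moved stays moved. The work goes in short steps, Python scripts to look and compute and a tool call to move; the robot and the scene stay as the last step left them, time stands still between calls to the robot, and variables do not carry over. Pictures are saved under pics/ and viewed, at most 14 in all, crops included, and the job is handed in when it is done.

Besides the shell and the picture viewer there is one more tool, called after ">>>" as name([rows], argument=value, ...), one row to a line, values as JSON. arm_command: Moves the arm, as the interface text tells. Its arguments: {"type":"object","properties":{"deltas":{"type":"array"},"gripper":{"type":"number"},"squeeze":{"type":"number"}},"required":["deltas"]}

```bash
mkdir -p pics; ls; cat > h.py <<'E'
import numpy as np, cv2
from plant import monitor, eyes, ticket
def cam(n):
    m=eyes.camera_model(n); R=cv2.Rodrigues(np.array(m["rvec"],float))[0]; t=np.array(m["tvec"],float)
    return m,R,t
def ray(c,u,v):
    m,R,t=c; d=R.T@np.array([(u-m["cx"])/m["fx"],(v-m["cy"])/m["fy"],1]); return -R.T@t,d
def onz(c,u,v,z):
    o,d=ray(c,u,v); return o+d*(z-o[2])/d[2]
def tri(rs):
    A=np.zeros((3,3));b=np.zeros(3)
    for o,d in rs:
        d=d/np.linalg.norm(d);P=np.eye(3)-np.outer(d,d);A+=P;b+=P@o
    p=np.linalg.solve(A,b)
    return p,max(np.linalg.norm((np.eye(3)-np.outer(d,d)/(d@d))@(p-o)) for o,d in rs)
def proj(c,p):
    m,R,t=c;q=R@np.array(p)+t;return m["fx"]*q[0]/q[2]+m["cx"],m["fy"]*q[1]/q[2]+m["cy"]
E
python3 - <<'E'
from h import *
print(monitor.read_state())
for n in("scene","top"):
    cv2.imwrite(f"pics/{n}0.png",eyes.read_camera(n)); c=cam(n); print(n,-c[1].T@c[2],c[1][2])
E
```

```text
pics
{'t': 0.0, 'q': array([-1.23140924e+00,  1.31171333e-01,  1.48926417e+00,  1.08141949e-05,
        1.52300144e+00, -8.53975307e-02]), 'dq': array([-4.06090968e-04, -1.25798686e-04, -9.28570753e-04,  3.73777146e-04,
       -9.22507564e-05,  1.56806275e-03]), 'joint_torque': array([ 6.58323188e-05, -5.59848797e+01, -4.91749871e+01,  7.67670991e-02,
        3.59538943e-02, -1.57915438e-04]), 'tool_pos': array([ 0.2471108 , -0.54612862,  0.21758968]), 'orientation': array([-3.06920972e+00, -6.61858013e-01,  3.49883117e-04]), 'force': array([-0.59740945, -0.91571718,  0.00211227]), 'wrist_torque': array([ 0.01423395, -0.0134428 ,  0.02879732]), 'gripper_force': 0.0, 'opening': 0.09277906120816938}
scene [1.07926002 0.37699663 0.77329764] [-0.56710519 -0.42903798 -0.7030776 ]
top [ 0.31675504 -0.09313329  0.97739903] [ 0.14519046  0.01165243 -0.98933511]
```

View pics/scene0.png

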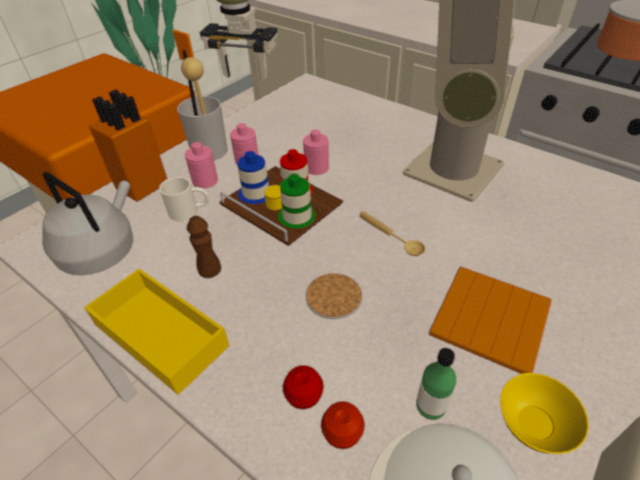

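View pics/top0.png

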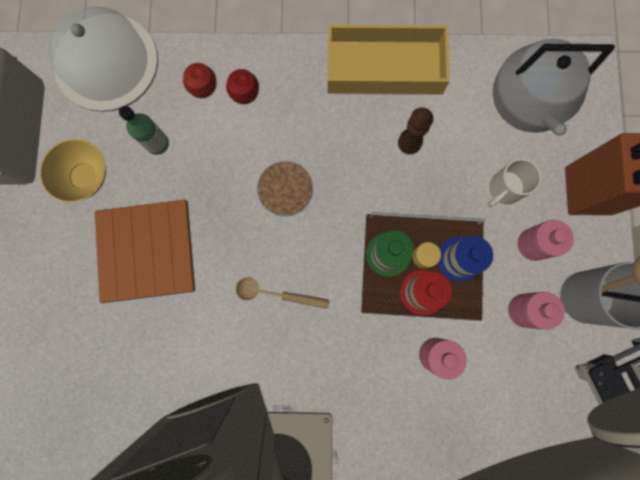

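Two views: red canister scene (293,165)/top (427,292), green (296,200)/(390,252), blue (252,175)/(467,257). Pink look-alikes are at scene (200,165), (243,145), (316,150) and top (545,238), (537,310), (443,358). The saturated-lidded three with cream bodies on the dark tray around the yellow pot are the ones meant. I'll confirm with a crop.

```bash
python3 - <<'E'
from h import *
s=cv2.imread("pics/scene0.png");t=cv2.imread("pics/top0.png")
a=cv2.resize(s[110:250,180:360],None,fx=2.2,fy=2.2,interpolation=2);b=cv2.resize(t[200:340,340:520],None,fx=2.2,fy=2.2,interpolation=2)
cv2.imwrite("pics/crop0.png",np.hstack([a,b]))
hs={"red":[(0,6),(174,180)],"green":[(50,80)],"blue":[(108,130)],"yellow":[(22,32)],"orange":[(5,16)],"pink":[(160,174)]}
for n,im in(("scene",s),("top",t)):
    h=cv2.cvtColor(im,cv2.COLOR_BGR2HSV)
    for k,rs in hs.items():
        m=sum(cv2.inRange(h,(l,110,40),(u,255,255)) for l,u in rs)
        N,_,st,ce=cv2.connectedComponentsWithStats(m.astype(np.uint8))
        for i in range(1,N):
            if st[i,4]>60: print(n,k,st[i],ce[i].round(1))
st=monitor.read_state();print(cv2.Rodrigues(st["orientation"])[0].round(3))
E
```

```text
scene red [231 124  26  36 463] [242.4 140.1]
scene red [ 280  131   48   43 1110] [307.1 155.8]
scene red [186 143  31  45 810] [200.9 165.7]
scene red [ 283  365   41   44 1370] [302.8 386.8]
scene red [ 321  401   44   48 1421] [341.8 424.8]
scene green [ 97   0  42  65 893] [115.5  26.7]
scene green [128   0  30  56 912] [145.8  22.7]
scene green [163   0  12  58 402] [168.4  24.5]
scene green [281 174  28  22 460] [294.2 185.5]
scene green [283 203  27  10 108] [296.4 209. ]
scene green [279 209  36  19 175] [295.7 221.1]
scene green [424 363  31  35 607] [441.1 380.6]
scene blue [237 151  28  21 405] [250.5 162.2]
scene blue [242 178  26  11 103] [254.8 184.2]
scene blue [238 189  27  15 133] [248.9 198.8]
scene yellow [ 444   73   52   48 1271] [469.4  96.4]
scene yellow [264 184  19  26 367] [273.6 197.1]
scene yellow [  85  269  144  125 9286] [158.8 328.6]
scene yellow [ 500  373   89   81 5383] [543.8 413.3]
scene orange [ 597   12   43   49 1552] [620.  38.]
scene orange [173  29  21  32 393] [183.  44.]
scene orange [    0    53   192   148 19437] [ 91.2 126.9]
scene ora
[... 746 characters left out ...]
ow [371  26  33  17 175] [386.4  34.3]
top yellow [409  28  23  14  89] [420.6  34.4]
top yellow [354  80  24  13  94] [365.5  86.9]
top yellow [396  80  33  13 105] [411.   86.6]
top yellow [ 83 154  22  21 134] [ 92.6 164.2]
top yellow [ 43 183  25  16  76] [ 55.3 189.2]
top orange [399 109  32  44 581] [414.7 128. ]
top orange [ 566  133   74   81 4618] [604.7 178.4]
top orange [262 163  49  50 928] [287.2 187.8]
top orange [  95  200   99  102 8534] [143.6 251. ]
top orange [ 366  216  116   32 1920] [421.7 228.4]
top orange [ 363  260   79   55 1621] [386.4 291. ]
top orange [ 426  274   56   45 1227] [463.3 300.1]
[[ 0.911  0.412 -0.001]
 [ 0.412 -0.911  0.002]
 [ 0.    -0.002 -1.   ]]
```

View pics/crop0.png

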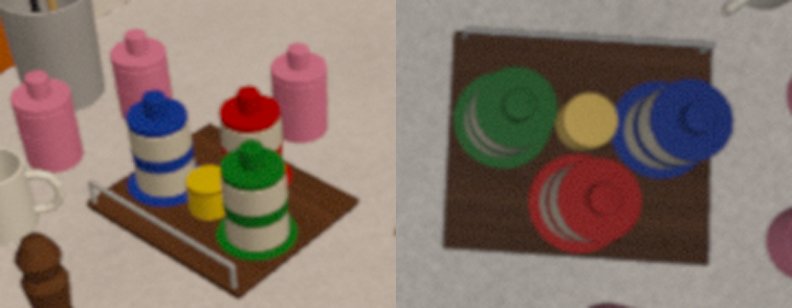

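The crop confirms it: cream bodies with red, green and blue knobs on the tray, and plain pink ones off it. Knob tops in the top view are about green (396,247), red (433,288), blue (477,253). In the scene view they are about green (294,178), red (293,154), blue (250,155).

```bash
python3 - <<'E'
from h import *
S,T=cam("scene"),cam("top")
for k,a,b in(("green",(294,178),(396,247.3)),("red",(293.2,154),(433.2,288.2)),("blue",(250,155.5),(477.3,253.2)),("trivet",(333.8,295),(285.5,188)),("board",(491.5,318.9),(144.3,251)),("pink a",(316,136),(452,359)),("pink b",(200,147),(560,236))):
    p,e=tri([ray(S,*a),ray(T,*b)]);print(k,p.round(4),round(e,4))
im=cv2.imread("pics/top0.png");h=cv2.cvtColor(im,cv2.COLOR_BGR2HSV)
m=cv2.inRange(h,(5,110,40),(16,255,255));m[:,:80]=0;m[:,210:]=0;m[:190]=0;m[310:]=0
c=max(cv2.findContours(m,0,1)[0],key=cv2.contourArea);q=cv2.boxPoints(cv2.minAreaRect(c))
P=np.array([onz(T,*x,0.018) for x in q]);print(P.round(4),P.mean(0),[np.linalg.norm(P[i]-P[i-1]) for i in range(4)])
im=cv2.imread("pics/scene0.png");h=cv2.cvtColor(im,cv2.COLOR_BGR2HSV)
m=cv2.inRange(h,(5,110,40),(16,255,255));m[:,:420]=0;m[:260]=0
c=max(cv2.findContours(m,0,1)[0],key=cv2.contourArea);ap=cv2.approxPolyDP(cv2.convexHull(c),8,True)[:,0]
P=np.array([onz(S,*x,0.018) for x in ap.astype(float)]);print(P.round(4),P.mean(0))
# pot
print("pot top view",onz(T,427.5,254.5,.056),"trivet top",onz(T,285.5,188,.008))
E
```

```text
green [ 0.4333 -0.2231  0.1277] 0.0004
red [ 0.3577 -0.2901  0.1279] 0.001
blue [ 0.4243 -0.3747  0.126 ] 0.0002
trivet [ 5.788e-01 -1.000e-03 -2.000e-04] 0.0015
board [ 4.367e-01  2.994e-01 -1.000e-04] 0.0001
pink a [ 0.227  -0.3249  0.1031] 0.0042
pink b [ 0.4582 -0.5335  0.1107] 0.0049
[[0.5213 0.4154 0.018 ]
 [0.5469 0.2102 0.018 ]
 [0.3509 0.1779 0.018 ]
 [0.3263 0.3771 0.018 ]] [0.43635762 0.29514137 0.018     ] [np.float64(0.19874612417923107), np.float64(0.20674367865004664), np.float64(0.19867710557839915), np.float64(0.20071598504156385)]
[[0.3591 0.1885 0.018 ]
 [0.333  0.3816 0.018 ]
 [0.5182 0.407  0.018 ]
 [0.556  0.2164 0.018 ]] [0.44156084 0.29837693 0.018     ]
pot top view [ 0.42946027 -0.29776573  0.056     ] trivet top [ 0.57747821 -0.0030108   0.008     ]
```

>>> arm_command([
  [[0.5, 0.7, 1, 0, 0, 0], [1, 1.5, 1, 0, 0, 0], [2, 3, 1, 0, 0, 0], [2, 3, 1, 0, 0, 0], [2, 3, 1, 0, 0, 0], [2, 3, 1, 0, 0, 0], [2, 3, 1, 0, 0, 0], [2, 3, 1, 0, 0, 0], [1, 2, 1, 0, 0, 0], [0.5, 1, 0, 0, 0, 0], [0, 0, 0, 0, 0, 0], [0, 0, 0, 0, 0, 0]],
], gripper=1, squeeze=35)

```text
t: 1.1
tool_pos: [0.3971, -0.3147, 0.3084]
orientation: [3.07, 0.664, -0.001]
force: [-1.0, 0.2, 0.2]
opening: 0.0928
gripper_force: 0.0
```

```bash
python3 - <<'E'
from h import *
c=cam("wrist");im=eyes.read_camera("wrist");cv2.imwrite("pics/w1.png",im)
np.save("w1.npy",np.hstack([c[1],c[2][:,None]]));print(c[0],-c[1].T@c[2],monitor.read_state()["tool_pos"])
for p in((.433,-.223,.136),(.358,-.29,.136),(.424,-.375,.136),(.43,-.298,.056)):print(proj(c,p))
E
```

```text
{'fx': 425.17012267987184, 'fy': 425.17012267987184, 'cx': 317.12183342754446, 'cy': 233.01442330249472, 'rvec': array([-2.43962891,  1.57315198,  0.21579149]), 'tvec': array([-0.45125366,  0.16870833,  0.54014472])} [ 0.46718528 -0.2832146   0.47473791] [ 0.39664185 -0.31516339  0.30789399]
(np.float64(227.2353982694069), np.float64(121.9133004079582))
(np.float64(269.9884881187512), np.float64(241.11303128556773))
(np.float64(397.3020291756657), np.float64(211.71308723890056))
(np.float64(314.77200433442374), np.float64(156.09579332525612))
```

View pics/w1.png

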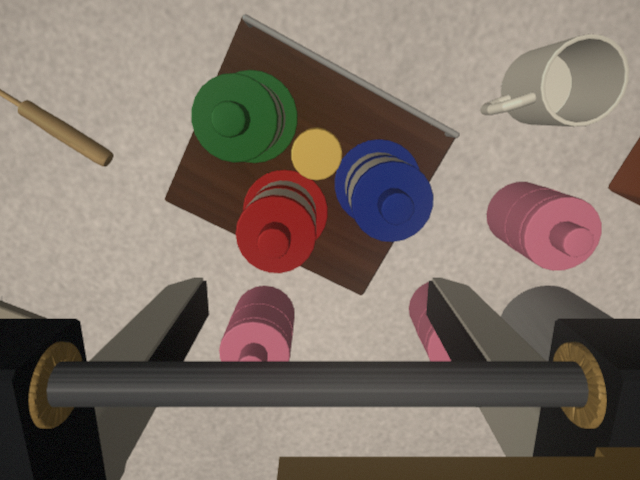

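The wrist view shows knobs at green (229,118), red (274,239), blue (397,207) and the pot top at (316,154), close to the predictions. I'll fit the circles and triangulate them with the top view.

```bash
python3 - <<'E'
from h import *
C=cam("wrist");T=cam("top");S=cam("scene")
w=cv2.cvtColor(cv2.imread("pics/w1.png"),cv2.COLOR_BGR2GRAY);t=cv2.cvtColor(cv2.imread("pics/top0.png"),cv2.COLOR_BGR2GRAY)
def circ(g,c,r,win,s=4,p2=12):
    u,v=map(int,c);x=cv2.resize(g[v-win:v+win,u-win:u+win],None,fx=s,fy=s,interpolation=cv2.INTER_CUBIC);x=cv2.GaussianBlur(x,(0,0),2);x=cv2.normalize(x,None,0,255,cv2.NORM_MINMAX)
    h=cv2.HoughCircles(x,cv2.HOUGH_GRADIENT,1,200,param1=60,param2=p2,minRadius=int(r*s*.85),maxRadius=int(r*s*1.15))
    if h is None:return None
    a=h[0][0];return (a[0]+.5)/s-.5+u-win,(a[1]+.5)/s-.5+v-win,a[2]/s
def show(k,cw,ct,R,z,win=None):
    m=C[0]["fx"];zc=.4747-z;rw=m*R/zc;rt=T[0]["fx"]*R/(.977-z)
    a=circ(w,cw,rw,int(rw*1.5)+3);b=circ(t,ct,rt,int(rt*1.5)+3)
    print(k,"exp r",round(rw,1),round(rt,1),"wrist",a,"top",b)
    if a: print("   w@z",onz(C,*a[:2],z).round(4))
    if b: print("   t@z",onz(T,*b[:2],z).round(4))
    if a and b: p,e=tri([ray(C,*a[:2]),ray(T,*b[:2])]);print("   tri",p.round(4),round(e,4))
show("green",(229,118),(396,247),.014,.136);show("red",(274,239),(433,288),.014,.136);show("blue",(397,207),(477,253),.014,.136)
show("pot",(316,154),(427.5,254),.025,.056)
E
```

```text
green exp r 17.6 7.6 wrist (np.float32(226.75), np.float32(119.25), np.float32(17.625)) top (np.float32(395.25), np.float32(246.75), np.float32(8.6))
   w@z [ 0.4343 -0.2225  0.136 ]
   t@z [ 0.4334 -0.2208  0.136 ]
   tri [ 0.4339 -0.2216  0.1314] 0.0001
red exp r 17.6 7.6 wrist (np.float32(275.0), np.float32(236.5), np.float32(15.35)) top (np.float32(434.0), np.float32(290.0), np.float32(8.325))
   w@z [ 0.363  -0.2926  0.136 ]
   t@z [ 0.3546 -0.2905  0.136 ]
   tri [ 0.3561 -0.2941  0.1159] 0.0012
blue exp r 17.6 7.6 wrist None top None
pot exp r 25.4 12.4 wrist (np.float32(316.25), np.float32(154.25), np.float32(25.225)) top (np.float32(428.25), np.float32(254.25), np.float32(12.075))
   w@z [ 0.4316 -0.299   0.056 ]
   t@z [ 0.43   -0.2993  0.056 ]
   tri [ 0.4309 -0.2996  0.0523] 0.0007
```

```bash
cat >> h.py <<'E'
def lab(im,k):
    a=im.astype(int);B,G,R=a[...,0],a[...,1],a[...,2]
    d={"red":R-np.maximum(G,B),"green":G-np.maximum(R,B),"blue":B-np.maximum(R,G)}[k]
    return np.clip(d*3,0,255).astype(np.uint8)
def hough(g,c,r,win,s=3,p2=12,tol=.08):
    u,v=map(int,c);y0,x0=max(v-win,0),max(u-win,0);x=cv2.resize(g[y0:v+win,x0:u+win],None,fx=s,fy=s,interpolation=cv2.INTER_CUBIC);x=cv2.GaussianBlur(x,(0,0),2)
    h=cv2.HoughCircles(x,cv2.HOUGH_GRADIENT,1,300,param1=60,param2=p2,minRadius=int(r*s*(1-tol)),maxRadius=int(r*s*(1+tol)))
    if h is None:return None
    a=h[0][0];return (a[0]+.5)/s-.5+x0,(a[1]+.5)/s-.5+y0,a[2]/s
E
python3 - <<'E'
from h import *
C=cam("wrist");T=cam("top")
w=cv2.imread("pics/w1.png");t=cv2.imread("pics/top0.png")
for k,cw,ct in(("green",(234,117),(392,250)),("red",(275,233),(430,290)),("blue",(392,200),(473,255))):
    rw=425*.036/.364; rt=T[0]["fx"]*.036/.866
    a=hough(lab(w,k),cw,rw,60);b=hough(lab(t,k),ct,rt,32)
    print(k,rw,a,rt,b)
    for c,x in((C,a),(T,b)):
        if x: print(onz(c,*x[:2],.111).round(4))
    if a and b: print(tri([ray(C,*a[:2]),ray(T,*b[:2])]))
print(onz(C,274,240,.136),onz(C,397,206,.136),onz(C,229,118,.136))
E
```

```text
green 42.03296703296703 (np.float32(236.83333), np.float32(116.5), np.float32(45.13333)) 19.05565489362564 (np.float32(394.16666), np.float32(248.16667), np.float32(18.533333))
[ 0.4373 -0.2247  0.111 ]
[ 0.4341 -0.2225  0.111 ]
(array([ 0.43599574, -0.2235489 ,  0.10132577]), np.float64(0.000679281941807402))
red 42.03296703296703 (np.float32(275.83334), np.float32(232.16667), np.float32(40.333332)) 19.05565489362564 (np.float32(431.5), np.float32(290.83334), np.float32(19.766666))
[ 0.3593 -0.2924  0.111 ]
[ 0.3542 -0.2916  0.111 ]
(array([ 0.35517169, -0.29350297,  0.09895506]), np.float64(0.0009955676001895228))
blue 42.03296703296703 (np.float32(390.5), np.float32(199.5), np.float32(41.399998)) 19.05565489362564 (np.float32(474.16666), np.float32(254.16667), np.float32(18.6))
[ 0.4274 -0.3717  0.111 ]
[ 0.4244 -0.3739  0.111 ]
(array([ 0.42595317, -0.37530671,  0.1020772 ]), np.float64(0.0014723107953594759))
[ 0.3598445  -0.29302625  0.136     ] [ 0.42753617 -0.37292138  0.136     ] [ 0.43585793 -0.22372919  0.136     ]
```

Measured centres agree with 75 mm spacing around the pot at (0.431,-0.299): green (0.435,-0.2225), red (0.357,-0.292), blue (0.426,-0.374). I'll start with red.

>>> arm_command([
  [[-1, 0.5, -0.5, 0, 0, 0], [-1.5, 0.9, -1.5, 0, 0, 0], [-1.5, 0.9, -3, 0, 0, 0], [0, 0, -3, 0, 0, 0], [0, 0, -3, 0, 0, 0], [0, 0, -3, 0, 0, 0], [0, 0, -2.5, 0, 0, 0], [0, 0, -1.5, 0, 0, 0], [0, 0, -1, 0, 0, 0], [0, 0, -0.4, 0, 0, 0], [0, 0, 0, 0, 0, 0]],
])

```text
t: 2.07
tool_pos: [0.3563, -0.2919, 0.1137]
orientation: [-3.07, -0.66, 0.002]
force: [-0.2, 0.7, 0.1]
opening: 0.093
gripper_force: 0.0
```

>>> arm_command([
  [[0, 0, 0, 0, 0, 0], [0, 0, 0, 0, 0, 0], [0, 0, 0, 0, 0, 0], [0, 0, 0, 0, 0, 0], [0, 0, 0, 0, 0, 0], [0, 0, 0, 0, 0, 0], [0, 0, 0, 0, 0, 0], [0, 0, 0, 0, 0, 0]],
], gripper=-1)

```text
t: 2.73
tool_pos: [0.3574, -0.2916, 0.1147]
orientation: [3.071, 0.662, 0.0]
force: [-0.2, -0.3, -0.2]
opening: 0.044
gripper_force: 0.0
```

>>> arm_command([
  [[0, 0, 0, 0, 0, 0], [0, 0, 0, 0, 0, 0], [0, 0, 0, 0, 0, 0], [0, 0, 0, 0, 0, 0], [0, 0, 0, 0, 0, 0], [0, 0, 0.3, 0, 0, 0], [0, 0, 0.7, 0, 0, 0], [0, 0, 1, 0, 0, 0], [0, 0, 1, 0, 0, 0], [0, 0, 1, 0, 0, 0]],
])

```text
t: 3.57
tool_pos: [0.3574, -0.2918, 0.156]
orientation: [3.071, 0.662, 0.0]
force: [0.2, 0.0, -3.6]
opening: 0.0276
gripper_force: 35.0
```

>>> arm_command([
  [[0, 0, 2, 0, 0, 0], [0, 0, 3, 0, 0, 0], [0, 0, 3, 0, 0, 0], [0.3, 0.7, 2, 0, 0, 0], [0.7, 1.5, 1, 0, 0, 0], [1, 2.3, 0, 0, 0, 0], [1, 3, 0, 0, 0, 0], [1, 3.5, 0, 0, 0, 0], [0, 3.5, 0, 0, 0, 0], [0, 3.5, 0, 0, 0, 0], [0, 3.5, 0, 0, 0, 0], [0, 3.5, 0, 0, 0, 0]],
])

```text
t: 4.57
tool_pos: [0.3971, -0.0401, 0.2659]
orientation: [3.07, 0.662, 0.002]
force: [0.7, 0.3, -4.5]
opening: 0.0271
gripper_force: 35.0
```

>>> arm_command([
  [[0, 3.5, 0, 0, 0, 0], [0, 3.5, 0, 0, 0, 0], [0, 3.5, 0, 0, 0, 0], [0, 3.5, 0, 0, 0, 0], [0, 3.5, 0, 0, 0, 0], [0, 3, 0, 0, 0, 0], [0, 2.7, 0, 0, 0, 0], [0, 2.2, 0, 0, 0, 0], [0, 1.5, 0, 0, 0, 0], [0, 0.8, 0, 0, 0, 0], [0, 0, 0, 0, 0, 0], [0, 0, 0, 0, 0, 0]],
])

```text
t: 5.57
tool_pos: [0.3973, 0.235, 0.2651]
orientation: [3.07, 0.663, 0.0]
force: [0.5, 0.2, -4.4]
opening: 0.0274
gripper_force: 35.0
```

```bash
python3 - <<'E'
from h import *
c=cam("wrist");im=eyes.read_camera("wrist");cv2.imwrite("pics/w2.png",im)
np.save("w2.npy",np.hstack([c[1],c[2][:,None]]));s=monitor.read_state();print(s["tool_pos"],s["force"],s["q"].round(2))
h=cv2.cvtColor(im,cv2.COLOR_BGR2HSV);m=cv2.inRange(h,(5,150,60),(16,255,255))
k=max(cv2.findContours(m,0,1)[0],key=cv2.contourArea);print(cv2.boundingRect(k),cv2.contourArea(k))
E
```

```text
[0.3974081  0.23461364 0.26497247] [ 0.24342025  1.1726286  -4.57497358] [ 0.42 -0.27  1.78 -0.    1.62  1.57]
(154, 0, 252, 229) 39531.0
```

View pics/w2.png

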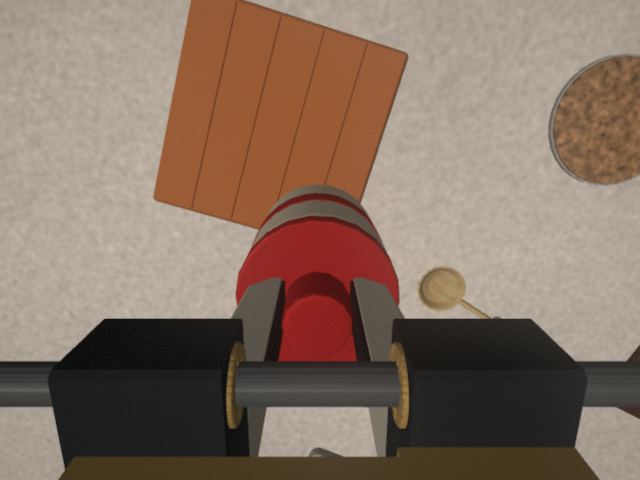

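The board edges are clear: corners near (154,199) and (406,53), with the third one hidden behind the held canister, which hangs straight. I'll fit the lines.

```bash
python3 - <<'E'
from h import *
c=cam("wrist")
A=np.load("w2.npy");c=(c[0],A[:,:3],A[:,3])
h=cv2.cvtColor(cv2.imread("pics/w2.png"),cv2.COLOR_BGR2HSV);m=cv2.inRange(h,(5,150,60),(16,255,255))
def rowfit(us):  # lower boundary
    return [(u,np.where(m[:,u])[0].max()+.5) for u in us]
def colfit(vs,side): return [(np.where(m[v,:420])[0].min()-.5 if side<0 else np.where(m[v,:420])[0].max()+.5,v) for v in vs]
def top(us): return [(u,np.where(m[:,u])[0].min()-.5) for u in us]
def line(px): 
    P=np.array([onz(c,*p,.018)[:2] for p in px]);x=cv2.fitLine(P.astype(np.float32),cv2.DIST_HUBER,0,.001,.001).ravel();return x[:2],x[2:]
L=line(colfit(range(15,185,5),-1));R=line(colfit(range(70,165,5),1));N=line(rowfit(range(165,245,5)));F=line(top(range(260,395,5)))
def X(a,b):
    s=np.linalg.solve(np.array([a[0],-b[0]]).T,b[1]-a[1]);return a[1]+s[0]*a[0]
Q=np.array([X(L,N),X(N,R),X(R,F),X(F,L)]);print(Q.round(4),Q.mean(0),[np.linalg.norm(Q[i]-Q[i-1]).round(4) for i in range(4)])
print([np.degrees(np.arctan2(*l[0][::-1])).round(1) for l in(L,R,N,F)])
E
```

```text
[[0.3272 0.3802]
 [0.3539 0.1853]
 [0.5484 0.2135]
 [0.5223 0.4077]] [0.43792593 0.29666606] [np.float32(0.197), np.float32(0.1968), np.float32(0.1965), np.float32(0.196)]
[np.float32(8.0), np.float32(8.3), np.float32(-82.2), np.float32(-82.3)]
```

>>> arm_command([
  [[-0.1, 0.3, -0.5, 0, 0, 0], [-0.1, 0.2, -1.5, 0, 0, 0], [0, 0, -2.5, 0, 0, 0], [0, 0, -3, 0, 0, 0], [0, 0, -2.5, 0, 0, 0], [0, 0, -2, 0, 0, 0], [0, 0, -1.3, 0, 0, 0], [0, 0, -0.7, 0, 0, 0], [0, 0, -0.4, 0, 0, 0], [0, 0, -0.2, 0, 0, 0], [0, 0, -0.1, 0, 0, 0], [0, 0, 0, 0, 0, 0]],
])

```text
t: 6.62
tool_pos: [0.396, 0.2405, 0.1186]
orientation: [-3.071, -0.662, -0.002]
force: [-0.9, 0.3, -4.4]
opening: 0.0272
gripper_force: 35.0
```

>>> arm_command([
  [[0, 0, -0.1, 0, 0, 0], [0, 0, -0.1, 0, 0, 0], [0, 0, 0, 0, 0, 0]],
])

```text
t: 6.87
tool_pos: [0.3961, 0.2407, 0.1166]
orientation: [-3.071, -0.662, -0.003]
force: [0.9, -0.6, -0.5]
opening: 0.0274
gripper_force: 35.0
```

>>> arm_command([
  [[0, 0, 0, 0, 0, 0], [0, 0, 0, 0, 0, 0], [0, 0, 0, 0, 0, 0], [0, 0, 0, 0, 0, 0], [0, 0, 1, 0, 0, 0], [0, 0, 2, 0, 0, 0], [0, 0, 2.2, 0, 0, 0], [0, -1, 0.8, 0, 0, 0], [0, -2, 0, 0, 0, 0], [0.9, -3, 0, 0, 0, 0], [1, -4, 0, 0, 0, 0], [1, -4, 0, 0, 0, 0]],
], gripper=0.25)

```text
t: 7.87
tool_pos: [0.4242, 0.0988, 0.176]
orientation: [3.07, 0.666, 0.001]
force: [0.4, 0.6, 0.4]
opening: 0.0584
gripper_force: 0.0
```

>>> arm_command([
  [[1, -4, 0, 0, 0, 0], [0, -4, 0, 0, 0, 0], [0, -4, 0, 0, 0, 0], [0, -4, 0, 0, 0, 0], [0, -4, 0, 0, 0, 0], [0, -4, 0, 0, 0, 0], [0, -4, 0, 0, 0, 0], [0, -2.6, 0, 0, 0, 0], [0, -1.2, 0, 0, 0, 0], [0, -0.5, 0, 0, 0, 0], [0, 0, 0, 0, 0, 0]],
])

```text
t: 8.78
tool_pos: [0.4339, -0.2231, 0.1755]
orientation: [-3.071, -0.66, 0.0]
force: [1.0, 0.0, -0.2]
opening: 0.058
gripper_force: 0.0
```

>>> arm_command([
  [[0.1, 0, -1, 0, 0, 0], [0, 0, -2, 0, 0, 0], [0, 0, -1.5, 0, 0, 0], [0, 0, -1, 0, 0, 0], [0, 0, -0.4, 0, 0, 0], [0, 0, -0.2, 0, 0, 0], [0, 0, 0, 0, 0, 0]],
])

```text
t: 9.37
tool_pos: [0.4355, -0.2221, 0.1146]
orientation: [-3.07, -0.664, 0.0]
force: [0.2, 0.8, 0.1]
opening: 0.058
gripper_force: 0.0
```

>>> arm_command([
  [[0, 0, 0, 0, 0, 0], [0, 0, 0, 0, 0, 0], [0, 0, 0, 0, 0, 0], [0, 0, 0, 0, 0, 0], [0, 0, 0, 0, 0, 0], [0, 0, 0, 0, 0, 0], [0, 0, 0, 0, 0, 0], [0, 0, 0.3, 0, 0, 0], [0, 0, 0.7, 0, 0, 0], [0, 0, 1, 0, 0, 0], [0, 0, 1, 0, 0, 0]],
], gripper=-1)

```text
t: 10.28
tool_pos: [0.435, -0.2225, 0.1452]
orientation: [-3.07, -0.662, 0.001]
force: [-0.4, 0.4, -4.3]
opening: 0.0272
gripper_force: 35.0
```

>>> arm_command([
  [[0, 0, 2, 0, 0, 0], [0, 0.5, 2, 0, 0, 0], [0.5, 1.3, 1.5, 0, 0, 0], [0.7, 2, 0.5, 0, 0, 0], [1, 2.8, 0, 0, 0, 0], [1, 3.5, 0, 0, 0, 0], [1, 3.5, 0, 0, 0, 0], [1, 3.5, 0, 0, 0, 0], [0.7, 3.5, 0, 0, 0, 0], [0, 3.5, 0, 0, 0, 0], [0, 3.5, 0, 0, 0, 0], [0, 3.5, 0, 0, 0, 0]],
])

```text
t: 11.28
tool_pos: [0.4944, 0.0901, 0.2059]
orientation: [3.071, 0.662, 0.002]
force: [1.1, 0.1, -4.1]
opening: 0.0272
gripper_force: 35.0
```

>>> arm_command([
  [[0, 3.5, 0, 0, 0, 0], [0, 3.5, 0, 0, 0, 0], [0, 3.1, 0, 0, 0, 0], [0, 2.6, 0, 0, 0, 0], [0, 2, -0.5, 0, 0, 0], [0, 1.3, -1.5, 0, 0, 0], [0, 0.5, -2, 0, 0, 0], [0, 0, -2, 0, 0, 0], [0, 0, -1.3, 0, 0, 0], [0, 0, -0.8, 0, 0, 0], [0, 0, -0.4, 0, 0, 0], [0, 0, 0, 0, 0, 0]],
])

```text
t: 12.28
tool_pos: [0.4942, 0.2529, 0.1194]
orientation: [3.071, 0.661, -0.001]
force: [-0.4, -0.6, -4.4]
opening: 0.0272
gripper_force: 35.0
```

>>> arm_command([
  [[0, 0.1, -0.1, 0, 0, 0], [0, 0, -0.1, 0, 0, 0], [0, 0, -0.1, 0, 0, 0], [0, 0, 0, 0, 0, 0]],
])

```text
t: 12.62
tool_pos: [0.4947, 0.2544, 0.1172]
orientation: [-3.071, -0.662, -0.001]
force: [0.4, -0.9, -3.8]
opening: 0.0273
gripper_force: 35.0
```

>>> arm_command([
  [[0, 0, 0, 0, 0, 0], [0, 0, 0, 0, 0, 0], [0, 0, 0, 0, 0, 0], [0, 0, 0, 0, 0, 0], [0, 0, 1, 0, 0, 0], [0, 0, 2, 0, 0, 0], [0, 0, 2.2, 0, 0, 0], [0, -1, 0.8, 0, 0, 0], [0, -2, 0, 0, 0, 0], [-1, -3, 0, 0, 0, 0], [-1, -4, 0, 0, 0, 0], [-1, -4, 0, 0, 0, 0]],
], gripper=0.25)

```text
t: 13.62
tool_pos: [0.4637, 0.1129, 0.1768]
orientation: [3.07, 0.665, 0.001]
force: [0.5, -1.4, -0.3]
opening: 0.0581
gripper_force: 0.0
```

>>> arm_command([
  [[-1, -4, 0, 0, 0, 0], [-1, -4, 0, 0, 0, 0], [-1, -4, 0, 0, 0, 0], [-0.8, -4, 0, 0, 0, 0], [0, -4, 0, 0, 0, 0], [0, -4, 0, 0, 0, 0], [0, -4, 0, 0, 0, 0], [0, -4, 0, 0, 0, 0], [0, -4, 0, 0, 0, 0], [0, -4, 0, 0, 0, 0], [0, -4, 0, 0, 0, 0], [0, -3, 0, 0, 0, 0]],
])

```text
t: 14.62
tool_pos: [0.425, -0.3593, 0.1768]
orientation: [3.07, 0.66, -0.0]
force: [0.1, -0.3, -0.4]
opening: 0.0586
gripper_force: 0.0
```

>>> arm_command([
  [[0.1, -1.1, 0, 0, 0, 0], [0, -0.4, -1, 0, 0, 0], [0, 0, -2, 0, 0, 0], [0, 0, -1.5, 0, 0, 0], [0, 0, -1, 0, 0, 0], [0, 0, -0.5, 0, 0, 0], [0, 0, -0.2, 0, 0, 0], [0, 0, 0, 0, 0, 0]],
])

```text
t: 15.28
tool_pos: [0.4274, -0.37, 0.1146]
orientation: [-3.07, -0.663, 0.0]
force: [-0.4, -0.4, -0.7]
opening: 0.0576
gripper_force: 0.0
```

>>> arm_command([
  [[0, 0, 0, 0, 0, 0], [0, 0, 0, 0, 0, 0], [0, 0, 0, 0, 0, 0], [0, 0, 0, 0, 0, 0], [0, 0, 0, 0, 0, 0], [0, 0, 0, 0, 0, 0], [0, 0, 0, 0, 0, 0], [0, 0, 0.3, 0, 0, 0], [0, 0, 0.7, 0, 0, 0], [0, 0, 1, 0, 0, 0], [0, 0, 1, 0, 0, 0]],
], gripper=-1)

```text
t: 16.2
tool_pos: [0.427, -0.3703, 0.1451]
orientation: [-3.07, -0.662, 0.001]
force: [0.4, -0.4, -3.4]
opening: 0.0273
gripper_force: 35.0
```

>>> arm_command([
  [[0, 0, 2, 0, 0, 0], [0, 0.5, 2.5, 0, 0, 0], [0.5, 1.3, 2.5, 0, 0, 0], [0.7, 2, 2.5, 0, 0, 0], [1, 2.8, 1.5, 0, 0, 0], [1, 3.5, 1, 0, 0, 0], [1, 3.5, 0, 0, 0, 0], [0.7, 3.5, 0, 0, 0, 0], [0.4, 3.5, 0, 0, 0, 0], [0, 3.5, 0, 0, 0, 0], [0, 3.5, 0, 0, 0, 0], [0, 3.5, 0, 0, 0, 0]],
])

```text
t: 17.2
tool_pos: [0.4801, -0.058, 0.2659]
orientation: [3.07, 0.662, 0.002]
force: [0.2, 0.4, -2.5]
opening: 0.0274
gripper_force: 35.0
```

>>> arm_command([
  [[0, 3.5, 0, 0, 0, 0], [0, 3.5, 0, 0, 0, 0], [0, 3.5, 0, 0, 0, 0], [0, 3.5, 0, 0, 0, 0], [0, 3.5, 0, 0, 0, 0], [0, 3.5, 0, 0, 0, 0], [0, 3.5, 0, 0, 0, 0], [0, 3.5, 0, 0, 0, 0], [0, 3.5, 0, 0, 0, 0], [0, 3.5, 0, 0, 0, 0], [0, 2.8, 0, 0, 0, 0], [0, 2, 0, 0, 0, 0]],
])

```text
t: 18.2
tool_pos: [0.4797, 0.3412, 0.2657]
orientation: [-3.069, -0.665, -0.001]
force: [0.6, 0.5, -3.7]
opening: 0.0272
gripper_force: 35.0
```

>>> arm_command([
  [[0, 0.7, -0.5, 0, 0, 0], [0, 0.3, -1.5, 0, 0, 0], [0, 0, -2.5, 0, 0, 0], [0, 0, -3, 0, 0, 0], [0, 0, -2.5, 0, 0, 0], [0, 0, -2, 0, 0, 0], [0, 0, -1.3, 0, 0, 0], [0, 0, -0.7, 0, 0, 0], [0, 0, -0.4, 0, 0, 0], [0, 0, -0.2, 0, 0, 0], [0, 0, -0.2, 0, 0, 0], [0, 0, 0, 0, 0, 0]],
])

```text
t: 19.2
tool_pos: [0.481, 0.3487, 0.1177]
orientation: [-3.07, -0.662, -0.003]
force: [0.1, 0.6, -4.0]
opening: 0.0271
gripper_force: 35.0
```

>>> arm_command([
  [[0, 0.2, 0, 0, 0, 0], [0, 0.2, 0, 0, 0, 0], [0, 0, -0.1, 0, 0, 0], [0, 0, 0, 0, 0, 0]],
])

```text
t: 19.53
tool_pos: [0.4811, 0.3531, 0.1169]
orientation: [-3.07, -0.663, -0.003]
force: [0.1, 0.0, 3.0]
opening: 0.0274
gripper_force: 35.0
```

>>> arm_command([
  [[0, 0, 0, 0, 0, 0], [0, 0, 0, 0, 0, 0], [0, 0, 0, 0, 0, 0], [0, 0, 0, 0, 0, 0], [0, 0, 1, 0, 0, 0], [0, 0, 2, 0, 0, 0], [0, 0, 3, 0, 0, 0], [0, 0, 3, 0, 0, 0], [0, -1, 3, 0, 0, 0], [-1, -3, 3, 0, 0, 0], [-1, -4, 2, 0, 0, 0], [-1, -4, 1, 0, 0, 0]],
], gripper=0.3)

```text
t: 20.53
tool_pos: [0.4523, 0.2379, 0.2965]
orientation: [-3.069, -0.665, -0.008]
force: [2.0, -0.5, 1.2]
opening: 0.0601
gripper_force: 0.0
```

>>> arm_command([
  [[-1, -4, 0, 0, 0, 0], [-1, -4, 0, 0, 0, 0], [-1, -4, 0, 0, 0, 0], [-1, -4, 0, 0, 0, 0], [-0.5, -4, 0, 0, 0, 0], [0, -4, 0, 0, 0, 0], [0, -4, 0, 0, 0, 0], [0, -4, 0, 0, 0, 0], [0, -4, 0, 0, 0, 0], [0, -4, 0, 0, 0, 0], [0, -4, 0, 0, 0, 0], [0, -3.5, 0, 0, 0, 0]],
])

```text
t: 21.53
tool_pos: [0.4062, -0.2396, 0.2933]
orientation: [3.07, 0.661, 0.001]
force: [0.5, -0.5, -0.3]
opening: 0.0602
gripper_force: 0.0
```

>>> arm_command([
  [[0, -3, 0, 0, 0, 0], [0, -1.5, 0, 0, 0, 0], [0, -0.5, 0, 0, 0, 0], [0, 0, 0, 0, 0, 0], [0, 0, 0, 0, 0, 0]],
])

```text
t: 21.95
tool_pos: [0.407, -0.286, 0.2926]
orientation: [-3.07, -0.663, -0.001]
force: [0.5, 0.9, 0.3]
opening: 0.0606
gripper_force: 0.0
```

```bash
python3 - <<'E'
from h import *
c=cam("wrist");im=eyes.read_camera("wrist");cv2.imwrite("pics/w3.png",im)
np.save("w3.npy",np.hstack([c[1],c[2][:,None]]));s=monitor.read_state();print(s["tool_pos"],s["t"])
t=eyes.read_camera("top");cv2.imwrite("pics/top3.png",t)
E
```

```text
[ 0.40712641 -0.28566619  0.29263024] 22.0
```

View pics/w3.png

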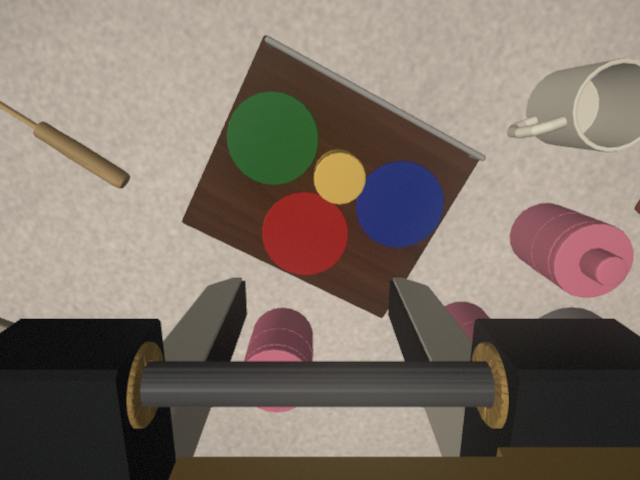

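View pics/top3.png

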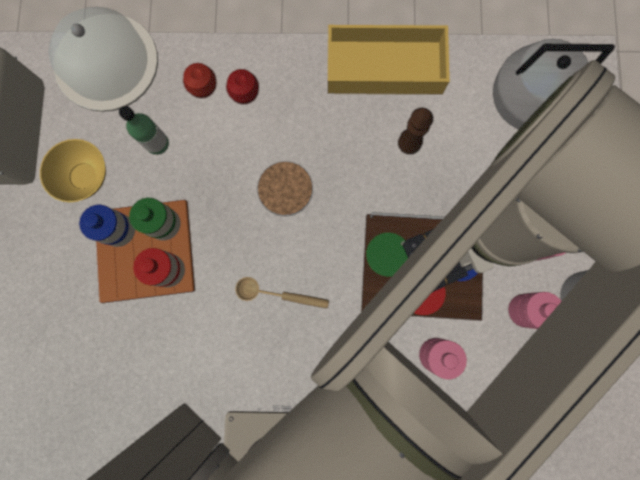

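All three stand upright on the board: blue (105,222), green (152,215), red (157,267). The wrist view shows the coasters free at green (272,138), red (305,233), blue (400,204), with the pot at (340,178).

```bash
python3 - <<'E'
from h import *
m0=cam("wrist")[0]
A=np.load("w3.npy");C=(m0,A[:,:3],A[:,3]);o=-C[1].T@C[2];print(o)
w=cv2.imread("pics/w3.png");hsv=cv2.cvtColor(w,cv2.COLOR_BGR2HSV)
def ell(mask,z):
    k=max(cv2.findContours(mask,0,1)[0],key=cv2.contourArea);hu=cv2.convexHull(k)[:,0].astype(float)
    P=np.array([onz(C,*p,z)[:2] for p in hu]).astype(np.float32);return P
for k in("green","red","blue"):
    m=(lab(w,k)>60).astype(np.uint8); m[300:]=0;m[:,470:]=0
    P=ell(m,.016);(c,r)=cv2.minEnclosingCircle(P);e=cv2.fitEllipse(P);print(k,np.round(c,4),"r",round(r,4),"ell",np.round(e[0],4),np.round(e[1],4))
m=cv2.inRange(hsv,(15,90,150),(35,255,255));m[300:]=0;m[:, :300]=0;m[:,380:]=0
P=ell(m,.056);e=cv2.fitEllipse(P);print("pot",cv2.minEnclosingCircle(P),e)
g=cv2.cvtColor(w,cv2.COLOR_BGR2GRAY);a=hough(g,(340,178),27,40);print(a,onz(C,*a[:2],.056),"exp r",m0["fx"]*.025/(o[2]-.056))
# two views wrist poses: heights
B=np.load("w1.npy");C1=(m0,B[:,:3],B[:,3]);print("pot tri w1,w3",tri([ray(C1,316.25,154.25),ray(C,*a[:2])]))
T=cam("top");print("with top",tri([ray(T,428.25,254.25),ray(C,*a[:2])]))
E
```

```text
[ 0.47701001 -0.2547085   0.45905218]
green [ 0.4358 -0.2234] r 0.0466 ell [ 0.4359 -0.2234] [0.0927 0.0927]
red [ 0.4093 -0.2925] r 0.1541 ell [ 0.4111 -0.2913] [0.2335 0.323 ]
blue [ 0.4281 -0.3729] r 0.047 ell [ 0.4281 -0.373 ] [0.093  0.0936]
pot ((0.4318315386772156, -0.297953724861145), 0.024721389636397362) ((0.43196097016334534, -0.2981073558330536), (0.0485629104077816, 0.048956338316202164), 167.63671875)
(np.float32(339.16666), np.float32(177.83333), np.float32(25.833334)) [ 0.43240567 -0.2980433   0.056     ] exp r 26.37190309678787
pot tri w1,w3 (array([ 0.43157767, -0.29885359,  0.0484787 ]), np.float64(4.636644576805319e-06))
with top (array([ 0.43121623, -0.29969507,  0.04972744]), np.float64(0.0010842350656881674))
```

>>> arm_command([
  [[1, -0.5, -1, 0, 0, 0], [1, -0.5, -2, 0, 0, 0], [0.5, -0.2, -3, 0, 0, 0], [0, 0, -3.5, 0, 0, 0], [0, 0, -3.5, 0, 0, 0], [0, 0, -3.5, 0, 0, 0], [0, 0, -3, 0, 0, 0], [0, 0, -2.5, 0, 0, 0], [0, 0, -2, 0, 0, 0], [0, 0, -1.3, 0, 0, 0], [0, 0, -0.7, 0, 0, 0], [0, 0, -0.4, 0, 0, 0]],
], gripper=0.85)

```text
t: 23.05
tool_pos: [0.4318, -0.2976, 0.0276]
orientation: [-3.069, -0.664, 0.001]
force: [-0.3, 0.4, 0.6]
opening: 0.0859
gripper_force: 0.0
```

>>> arm_command([
  [[0, 0, -0.3, 0, 0, 0], [0, 0, -0.1, 0, 0, 0], [0, 0, 0, 0, 0, 0]],
])

```text
t: 23.3
tool_pos: [0.4325, -0.2993, 0.0252]
orientation: [3.07, 0.662, 0.001]
force: [-0.8, -0.4, -0.1]
opening: 0.0863
gripper_force: 0.0
```

>>> arm_command([
  [[0, 0, 0, 0, 0, 0], [0, 0, 0, 0, 0, 0], [0, 0, 0, 0, 0, 0], [0, 0, 0, 0, 0, 0], [0, 0, 0, 0, 0, 0], [0, 0, 0, 0, 0, 0], [0, 0, 0, 0, 0, 0], [0, 0, 0, 0, 0, 0]],
], gripper=-1, squeeze=25)

```text
t: 23.97
tool_pos: [0.4318, -0.299, 0.0244]
orientation: [-3.071, -0.662, 0.0]
force: [-0.1, 1.0, 1.3]
opening: 0.0496
gripper_force: 25.0
```

>>> arm_command([
  [[0, 0, 0.5, 0, 0, 0], [0, 0, 1.5, 0, 0, 0], [0, 0, 2.5, 0, 0, 0], [0, 0, 3, 0, 0, 0], [0, 0.7, 3, 0, 0, 0], [0.5, 1.5, 2.5, 0, 0, 0], [1, 2.5, 2, 0, 0, 0], [1, 3.3, 1, 0, 0, 0], [1.3, 3.5, 1, 0, 0, 0], [1.3, 3.5, 0, 0, 0, 0], [1, 3.5, 0, 0, 0, 0], [0.7, 2.8, 0, 0, 0, 0]],
])

```text
t: 24.97
tool_pos: [0.5003, -0.0835, 0.1947]
orientation: [-3.07, -0.663, -0.001]
force: [0.7, -0.2, -1.2]
opening: 0.0493
gripper_force: 25.0
```

>>> arm_command([
  [[0.2, 1.7, 0, 0, 0, 0], [0, 0.9, 0, 0, 0, 0], [0, 0, 0, 0, 0, 0], [0, 0, 0, 0, 0, 0]],
])

```text
t: 25.3
tool_pos: [0.5016, -0.0603, 0.1942]
orientation: [3.07, 0.663, -0.001]
force: [0.6, 0.4, -2.2]
opening: 0.0497
gripper_force: 25.0
```

```bash
python3 - <<'E'
from h import *
C=cam("wrist");im=eyes.read_camera("wrist");cv2.imwrite("pics/w4.png",im)
np.save("w4.npy",np.hstack([C[1],C[2][:,None]]));s=monitor.read_state();print(s["tool_pos"],s["t"],s["force"])
print(proj(C,(.578,-.002,.008)),C[0]["fx"]*.06/((-C[1].T@C[2])[2]-.008))
E
```

```text
[ 0.50161351 -0.06089739  0.1942864 ] 25.35 [ 0.40919983 -0.32254091 -2.86818693]
(np.float64(288.8329730048786), np.float64(91.1622866993896)) 72.34258537261199
```

View pics/w4.png

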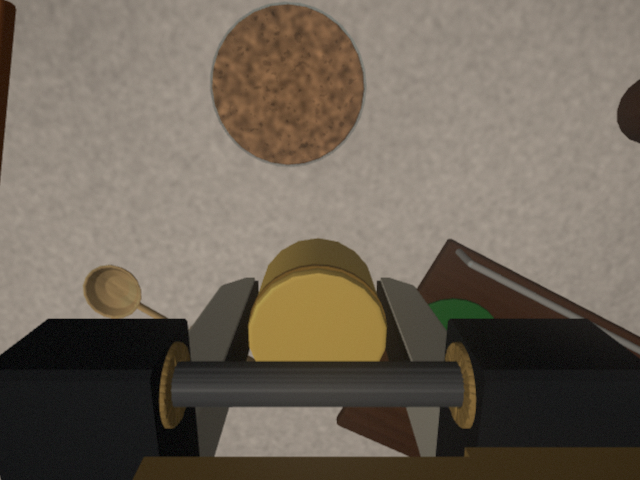

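The trivet is at (288,84) and the pot is held level at (317,330). I'll fit both; the held pot also checks the camera against the tool.

```bash
python3 - <<'E'
from h import *
m0=cam("wrist")[0];A=np.load("w4.npy");C=(m0,A[:,:3],A[:,3]);w=cv2.imread("pics/w4.png")
h=cv2.cvtColor(w,cv2.COLOR_BGR2HSV)
m=((h[...,1]>75)*255).astype(np.uint8);m[185:]=0;m[:,:190]=0;m[:,390:]=0
m=cv2.morphologyEx(m,cv2.MORPH_CLOSE,np.ones((9,9)))
k=max(cv2.findContours(m,0,1)[0],key=cv2.contourArea);hu=cv2.convexHull(k)[:,0].astype(float)
P=np.array([onz(C,*p,.008)[:2] for p in hu]).astype(np.float32);print("trivet",cv2.fitEllipse(P),cv2.minEnclosingCircle(P),cv2.boundingRect(k))
tc=cv2.fitEllipse(hu.astype(np.float32))[0]
A2=np.load("w2.npy");C2=(m0,A2[:,:3],A2[:,3]);T=cam("top");print(tc,tri([ray(C,*tc),ray(T,285.5,188)]),onz(T,285.5,188,.008))
# held pot: top face edge, z = .056+(.1942-.0247)
z=.056+.1942-.0246
y=cv2.inRange(h,(15,90,150),(30,255,255));k=max(cv2.findContours(y,0,1)[0],key=cv2.contourArea);print(cv2.boundingRect(k))
p=np.array([(np.where(y[v,230:400])[0].min()+229.5,np.where(y[v,230:400])[0].max()+230.5) for v in range(300,350,3)]);print(p[::4])
R=np.array([[.911,.412],[.412,-.911]])
a=hough(cv2.cvtColor(w,cv2.COLOR_BGR2GRAY),(318,325),m0["fx"]*.025/((-C[1].T@C[2])[2]-z),100,s=2);print(a)
q=onz(C,*a[:2],z)[:2];print(q, R.T@(q-np.array([.5016,-.0606])))
E
```

```text
trivet ((0.5798318982124329, -0.0001989572774618864), (0.1184237003326416, 0.11854718625545502), 131.04409790039062) ((0.5797715783119202, -0.00020761015184689313), 0.05953697860240936) (212, 5, 152, 160)
(287.5662841796875, 84.10408782958984) (array([ 0.58312398,  0.0008612 , -0.01307664]), np.float64(0.0019055550170875646)) [ 0.57747821 -0.0030108   0.008     ]
(249, 274, 135, 86)
[[260.5 371.5]
 [253.5 379.5]
 [248.5 382.5]
 [248.5 382.5]
 [249.5 382.5]]
(np.float32(317.0), np.float32(346.0), np.float32(72.75))
[ 0.4989566  -0.06191455] [-0.00294973  0.00010847]
```

>>> arm_command([
  [[0.7, 0.5, -0.5, 0, 0, 0], [1.5, 1.1, -1.5, 0, 0, 0], [2, 1.6, -2, 0, 0, 0], [1.8, 1.4, -2.5, 0, 0, 0], [1.1, 0.9, -2.5, 0, 0, 0], [0.6, 0.4, -2.5, 0, 0, 0], [0, 0, -2, 0, 0, 0], [0, 0, -1.5, 0, 0, 0], [0, 0, -1, 0, 0, 0], [0, 0, -0.6, 0, 0, 0], [0, 0, -0.4, 0, 0, 0], [0, 0, -0.1, 0, 0, 0]],
])

```text
t: 26.35
tool_pos: [0.579, -0.0014, 0.0232]
orientation: [3.071, 0.661, 0.0]
force: [-0.0, -0.1, -1.6]
opening: 0.0499
gripper_force: 25.0
```

>>> arm_command([
  [[0, 0, -0.1, 0, 0, 0], [0, 0, 0, 0, 0, 0], [0, 0, 0, 0, 0, 0]],
])

```text
t: 26.6
tool_pos: [0.5796, -0.0011, 0.0234]
orientation: [3.071, 0.662, 0.003]
force: [0.4, 1.4, -1.6]
opening: 0.0495
gripper_force: 25.0
```

>>> arm_command([
  [[0, 0, -0.1, 0, 0, 0], [0, 0, 0, 0, 0, 0], [0, 0, 0, 0, 0, 0]],
])

```text
t: 26.85
tool_pos: [0.579, -0.001, 0.0216]
orientation: [3.071, 0.662, 0.001]
force: [-0.2, -0.0, -1.5]
opening: 0.0498
gripper_force: 25.0
```

>>> arm_command([
  [[0, 0, -0.05, 0, 0, 0], [0, 0, 0, 0, 0, 0], [0, 0, 0, 0, 0, 0]],
])

```text
t: 27.1
tool_pos: [0.5788, -0.001, 0.0208]
orientation: [-3.071, -0.662, 0.0]
force: [0.3, 1.0, -1.0]
opening: 0.0497
gripper_force: 25.0
```

Near contact; one more half millimetre, then release and rise. From here I go on to look at the board with the wrist camera.

>>> arm_command([
  [[0, 0, -0.05, 0, 0, 0], [0, 0, 0, 0, 0, 0]],
])

```text
t: 27.27
tool_pos: [0.5789, -0.001, 0.0204]
orientation: [3.071, 0.662, 0.0]
force: [0.8, 0.0, -1.2]
opening: 0.0494
gripper_force: 25.0
```

>>> arm_command([
  [[0, 0, 0, 0, 0, 0], [0, 0, 0, 0, 0, 0], [0, 0, 0, 0, 0, 0], [0, 0, 0, 0, 0, 0], [0, 0, 0, 0, 0, 0], [0, 0, 1, 0, 0, 0], [0, 0, 2.5, 0, 0, 0], [0, 0, 4, 0, 0, 0], [0, 0, 4, 0, 0, 0], [0, 0, 4, 0, 0, 0], [0, 0, 4, 0, 0, 0], [-1, 0, 4, 0, 0, 0]],
], gripper=0.75)

```text
t: 28.27
tool_pos: [0.5691, -0.001, 0.2583]
orientation: [3.071, 0.662, 0.002]
force: [1.1, 0.2, 0.9]
opening: 0.0813
gripper_force: 0.0
```

>>> arm_command([
  [[-2, 2.5, 3, 0, 0, 0], [-2, 4, 0.5, 0, 0, 0], [-2, 4, 0, 0, 0, 0], [-2, 4, 0, 0, 0, 0], [-2, 4, 0, 0, 0, 0], [-2, 3, 0, 0, 0, 0], [-1, 1.5, 0, 0, 0, 0], [0, 0, 0, 0, 0, 0], [0, 0, 0, 0, 0, 0]],
], gripper=0.25)

```text
t: 29.02
tool_pos: [0.4451, 0.2172, 0.2894]
orientation: [3.07, 0.666, 0.002]
force: [0.4, -0.2, 0.2]
opening: 0.058
gripper_force: 0.0
```

```bash
python3 - <<'E'
from h import *
C=cam("wrist");im=eyes.read_camera("wrist");cv2.imwrite("pics/w5.png",im)
np.save("w5.npy",np.hstack([C[1],C[2][:,None]]));s=monitor.read_state();print(s["tool_pos"],s["t"],s["force"])
for p in((.396,.2405,.138),(.4947,.2544,.138),(.481,.3531,.138),(.579,-.001,.052)):print(np.round(proj(C,p),1))
# red coaster from w3
A=np.load("w3.npy");C=(C[0],A[:,:3],A[:,3]);w=cv2.imread("pics/w3.png")
m=(lab(w,"red")>100).astype(np.uint8);m[277:]=0;m[:,360:]=0
k=max(cv2.findContours(m,0,1)[0],key=cv2.contourArea);hu=cv2.convexHull(k)[:,0].astype(float)
P=np.array([onz(C,*p,.016)[:2] for p in hu]).astype(np.float32);print("red",cv2.fitEllipse(P),cv2.minEnclosingCircle(P))
E
```

```text
[0.4455548  0.21639409 0.28907303] 29.0667 [-0.06065007  0.23342801  0.51768687]
[263.8 260.7]
[298.  136.9]
[163.3  96. ]
[585.5 163.6]
red ((0.378544420003891, -0.2960341274738312), (0.09838319569826126, 0.14492392539978027), 85.3475341796875) ((0.38154515624046326, -0.2968442738056183), 0.07192649692296982)
```

View pics/w5.png

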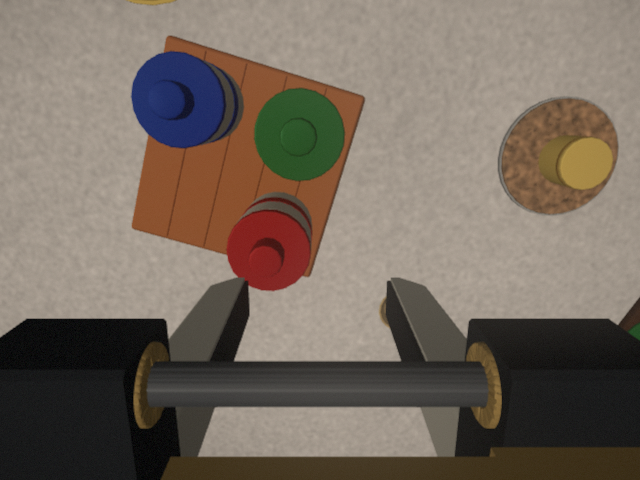

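The pot stands on the trivet at (585,162), as predicted. The board knobs are at red (266,258), green (299,137), blue (171,99); blue is a few mm off its release point. I'll refine the knobs, the trivet and the red coaster.

```bash
python3 - <<'E'
from h import *
m0=cam("wrist")[0];A=np.load("w5.npy");C=(m0,A[:,:3],A[:,3]);w=cv2.imread("pics/w5.png");o=-C[1].T@C[2]
for k,c,cl in(("red",(266,258),(269,250)),("green",(299,137),(299,135)),("blue",(172,99),(178,99))):
    d=cv2.cvtColor(w,cv2.COLOR_BGR2HSV)[...,2];r=m0["fx"]*.014/(o[2]-.138)
    d=cv2.normalize(d[c[1]-45:c[1]+45,c[0]-45:c[0]+45],None,0,255,cv2.NORM_MINMAX);d=cv2.createCLAHE(3,(2,2)).apply(d)
    a=hough(d,(45,45),r,28,p2=8,tol=.1)
    l=hough(lab(w,k),cl,m0["fx"]*.036/(o[2]-.113),60)
    print(k,r,a and (a[0]+c[0]-45,a[1]+c[1]-45,onz(C,a[0]+c[0]-45,a[1]+c[1]-45,.138).round(4)),"lid",l,l and onz(C,*l[:2],.113).round(4),"eye",onz(C,*c,.138).round(4))
h=cv2.cvtColor(w,cv2.COLOR_BGR2HSV);y=cv2.inRange(h,(15,110,120),(30,255,255));y[:90]=0;y[230:]=0;y[:,:480]=0
print(cv2.boundingRect(y))
p=hough(cv2.cvtColor(w,cv2.COLOR_BGR2GRAY),(585,162),m0["fx"]*.025/(o[2]-.052),45,p2=8);print("pot",p,onz(C,*p[:2],.052))
m=((h[...,1]>75)*255).astype(np.uint8);m[240:]=0;m[:80]=0;m[:,:480]=0;m=cv2.morphologyEx(m,cv2.MORPH_CLOSE,np.ones((9,9)))
k=max(cv2.findContours(m,0,1)[0],key=cv2.contourArea);hu=cv2.convexHull(k)[:,0].astype(float)
P=np.array([onz(C,*q,.008)[:2] for q in hu]).astype(np.float32);print("trivet",cv2.fitEllipse(P))
A=np.load("w3.npy");C=(m0,A[:,:3],A[:,3]);w=cv2.imread("pics/w3.png");print(lab(w,"red")[[233,215,200,240],[305,290,370,400]])
a=hough(lab(w,"red"),(305,233),m0["fx"]*.047/(.459-.016),65);print("redcoaster",a,onz(C,*a[:2],.016))
E
```

```text
red 18.726403333019363 (np.float32(264.5), np.float32(262.5), array([0.3948, 0.2394, 0.138 ])) lid (np.float32(267.5), np.float32(251.16667), np.float32(41.8)) [0.3959 0.2403 0.113 ] eye [0.3988 0.2398 0.138 ]
green 18.726403333019363 (np.float32(297.16666), np.float32(136.5), array([0.4947, 0.2551, 0.138 ])) lid (np.float32(299.16666), np.float32(135.5), np.float32(44.100002)) [0.4945 0.2545 0.113 ] eye [0.4949 0.2537 0.138 ]
blue 18.726403333019363 (np.float32(165.16666), np.float32(100.16666), array([0.4789, 0.351 , 0.138 ])) lid (np.float32(173.5), np.float32(93.83333), np.float32(42.233334)) [0.4831 0.3548 0.113 ] eye [0.4816 0.3468 0.138 ]
(503, 101, 113, 112)
pot (np.float32(588.8333), np.float32(163.83333), np.float32(26.6)) [ 0.5801493  -0.00399488  0.052     ]
trivet ((0.5795564651489258, 0.000372560927644372), (0.11851949244737625, 0.11962836980819702), 15.465011596679688)
[255 255   0   0]
redcoaster (np.float32(303.16666), np.float32(233.16666), np.float32(41.966667)) [ 0.35759277 -0.29233446  0.016     ]
```

Lids agree with the release points to about 1 mm, and the pot is within about 2 mm of the trivet centre. Targets: blue coaster (0.428,-0.373), green (0.436,-0.2235), red (0.3575,-0.293). Blue goes back first.

>>> arm_command([
  [[0.5, 2, -0.5, 0, 0, 0], [1, 3.5, -1.5, 0, 0, 0], [1, 4, -2.5, 0, 0, 0], [1, 3, -3, 0, 0, 0], [0, 1.1, -3, 0, 0, 0], [0, 0, -2.5, 0, 0, 0], [0, 0, -2, 0, 0, 0], [0, 0, -1.2, 0, 0, 0], [0, 0, -0.7, 0, 0, 0], [0, 0, -0.3, 0, 0, 0], [0, 0, 0, 0, 0, 0]],
])

```text
t: 29.98
tool_pos: [0.4793, 0.3452, 0.1215]
orientation: [-3.071, -0.661, -0.001]
force: [0.1, 1.0, 0.4]
opening: 0.0582
gripper_force: 0.0
```

>>> arm_command([
  [[0, 0, 0, 0, 0, 0], [0, 0, 0, 0, 0, 0], [0, 0, 0, 0, 0, 0], [0, 0, 0, 0, 0, 0], [0, 0, 0, 0, 0, 0], [0, 0, 0, 0, 0, 0], [0, 0, 0, 0, 0, 0]],
], gripper=-1, squeeze=35)

```text
t: 30.57
tool_pos: [0.4788, 0.3463, 0.1218]
orientation: [-3.07, -0.663, -0.001]
force: [-0.6, 1.5, 2.6]
opening: 0.0275
gripper_force: 34.9
```

The grip is about 4 mm off centre and a bit high, so I'll regrip.

>>> arm_command([
  [[0, 0, 0, 0, 0, 0], [0, 0, 0, 0, 0, 0], [0.2, 0.1, -0.2, 0, 0, 0], [0.2, 0.1, -0.2, 0, 0, 0], [0, 0, 0, 0, 0, 0]],
], gripper=-0.1)

```text
t: 30.98
tool_pos: [0.4827, 0.3476, 0.1163]
orientation: [3.071, 0.662, -0.001]
force: [-0.4, 1.3, -0.9]
opening: 0.0416
gripper_force: 0.0
```

```bash
python3 - <<'E'
from h import *
s=monitor.read_state();print(s["tool_pos"],s["t"],s["opening"])
C=cam("wrist");im=eyes.read_camera("wrist");cv2.imwrite("pics/w6.png",im[180:420,150:490])
print(np.round(proj(C,(*s["tool_pos"][:2],.138)),1)-np.array([150,180]))
E
```

```text
[0.4826609  0.34759891 0.11632291] 30.9833 0.04163335370208782
[166.  145.3]
```

View pics/w6.png

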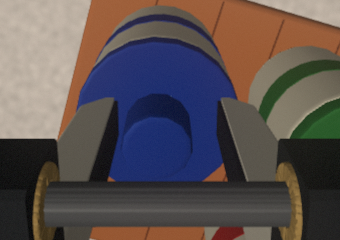

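The knob sits between the fingers, centred within about 2 mm along the pads (crop (156,148) against an expected (166,145)). Closing.

>>> arm_command([
  [[0, 0, 0, 0, 0, 0], [0, 0, 0, 0, 0, 0], [0, 0, 0, 0, 0, 0], [0, 0, 0, 0, 0, 0], [0, 0, 0, 0, 0, 0], [0, 0, 0.3, 0, 0, 0], [0, 0, 0.7, 0, 0, 0], [0, 0, 1.5, 0, 0, 0], [0, 0, 2.5, 0, 0, 0], [0, 0, 3, 0, 0, 0], [0, 0, 3, 0, 0, 0], [0, 0, 2.5, 0, 0, 0]],
], gripper=-1)

```text
t: 32.03
tool_pos: [0.4827, 0.3478, 0.2549]
orientation: [-3.071, -0.662, -0.002]
force: [1.0, 0.5, -2.9]
opening: 0.0275
gripper_force: 34.8
```

>>> arm_command([
  [[0, -0.7, 1, 0, 0, 0], [0, -1.5, 0, 0, 0, 0], [0, -2.3, 0, 0, 0, 0], [0, -3, 0, 0, 0, 0], [-0.5, -3.5, 0, 0, 0, 0], [-1, -3.5, 0, 0, 0, 0], [-1, -3.5, 0, 0, 0, 0], [-1, -3.5, 0, 0, 0, 0], [-1, -3.5, 0, 0, 0, 0], [-1, -3.5, 0, 0, 0, 0], [0, -3.5, 0, 0, 0, 0], [0, -3.5, 0, 0, 0, 0]],
])

```text
t: 33.03
tool_pos: [0.4253, -0.0094, 0.2597]
orientation: [-3.071, -0.662, 0.004]
force: [1.9, 0.7, -2.7]
opening: 0.0271
gripper_force: 34.8
```

>>> arm_command([
  [[0, -3.5, 0, 0, 0, 0], [0, -3.5, 0, 0, 0, 0], [0, -3.5, 0, 0, 0, 0], [0, -3.5, 0, 0, 0, 0], [0, -3.5, 0, 0, 0, 0], [0, -3.5, 0, 0, 0, 0], [0, -3.5, 0, 0, 0, 0], [0, -3, 0, 0, 0, 0], [0, -2.5, 0, 0, 0, 0], [0, -1.8, 0, 0, 0, 0], [0, -1, 0, 0, 0, 0], [0, -0.5, 0, 0, 0, 0]],
])

```text
t: 34.03
tool_pos: [0.4258, -0.3411, 0.2598]
orientation: [-3.069, -0.659, 0.004]
force: [0.7, -0.6, -3.6]
opening: 0.0273
gripper_force: 34.8
```

>>> arm_command([
  [[0, 0, 0, 0, 0, 0], [0, 0, 0, 0, 0, 0]],
])

```text
t: 34.2
tool_pos: [0.4272, -0.3393, 0.2614]
orientation: [-3.07, -0.662, 0.001]
force: [0.0, -0.1, -3.8]
opening: 0.0272
gripper_force: 34.8
```

>>> arm_command([
  [[0.2, -1, -0.5, 0, 0, 0], [0, -1.5, -1.5, 0, 0, 0], [0, -0.8, -2.5, 0, 0, 0], [0, 0, -3, 0, 0, 0], [0, 0, -2.5, 0, 0, 0], [0, 0, -2, 0, 0, 0], [0, 0, -1.2, 0, 0, 0], [0, 0, -0.7, 0, 0, 0], [0, 0, -0.3, 0, 0, 0], [0, 0, -0.2, 0, 0, 0], [0, 0, 0, 0, 0, 0], [0, 0, 0, 0, 0, 0]],
])

```text
t: 35.2
tool_pos: [0.4304, -0.3738, 0.1196]
orientation: [3.069, 0.662, 0.002]
force: [-0.1, -0.2, -2.9]
opening: 0.0273
gripper_force: 34.8
```

>>> arm_command([
  [[-0.1, 0, -0.2, 0, 0, 0], [0, 0, -0.15, 0, 0, 0], [0, 0, -0.1, 0, 0, 0], [0, 0, 0, 0, 0, 0], [0, 0, 0, 0, 0, 0]],
])

```text
t: 35.62
tool_pos: [0.4291, -0.3736, 0.115]
orientation: [3.07, 0.662, 0.002]
force: [-2.1, 1.0, 5.8]
opening: 0.0275
gripper_force: 34.9
```

>>> arm_command([
  [[0, 0, 0, 0, 0, 0], [0, 0, 0, 0, 0, 0], [0, 0, 0, 0, 0, 0], [0, 0, 0, 0, 0, 0], [0, 0, 1, 0, 0, 0], [0, 0, 2, 0, 0, 0], [0, 0, 2.2, 0, 0, 0], [0, 1, 0.8, 0, 0, 0], [0, 2, 0, 0, 0, 0], [0.5, 3, 0, 0, 0, 0], [1, 4, 0, 0, 0, 0], [1, 4, 0, 0, 0, 0]],
], gripper=0.25)

```text
t: 36.62
tool_pos: [0.4533, -0.2317, 0.1738]
orientation: [3.072, 0.659, 0.001]
force: [0.8, 0.1, 0.3]
opening: 0.0584
gripper_force: 0.0
```

>>> arm_command([
  [[1, 4, 0, 0, 0, 0], [1, 4, 0, 0, 0, 0], [1, 4, 0, 0, 0, 0], [1, 4, 0, 0, 0, 0], [0, 4, 0, 0, 0, 0], [0, 4, 0, 0, 0, 0], [0, 4, 0, 0, 0, 0], [0, 4, 0, 0, 0, 0], [0, 4, 0, 0, 0, 0], [0, 4, 0, 0, 0, 0], [0, 3.5, 0, 0, 0, 0], [0, 2, 0, 0, 0, 0]],
])

```text
t: 37.62
tool_pos: [0.4924, 0.2258, 0.1738]
orientation: [-3.069, -0.666, -0.001]
force: [-0.0, -0.2, 0.2]
opening: 0.058
gripper_force: 0.0
```

>>> arm_command([
  [[0, 2, 0, 0, 0, 0], [0, 1, 0, 0, 0, 0], [0, 0, 0, 0, 0, 0], [0, 0, 0, 0, 0, 0]],
])

```text
t: 37.95
tool_pos: [0.4933, 0.2517, 0.1735]
orientation: [3.07, 0.664, -0.001]
force: [-0.9, 0.5, 0.3]
opening: 0.0579
gripper_force: 0.0
```

>>> arm_command([
  [[0.1, 0.3, -1, 0, 0, 0], [0, 0, -2, 0, 0, 0], [0, 0, -1.5, 0, 0, 0], [0, 0, -0.8, 0, 0, 0], [0, 0, -0.4, 0, 0, 0], [0, 0, 0, 0, 0, 0], [0, 0, 0, 0, 0, 0]],
])

```text
t: 38.53
tool_pos: [0.495, 0.2545, 0.1171]
orientation: [-3.071, -0.661, -0.001]
force: [0.4, 0.4, 0.1]
opening: 0.0583
gripper_force: 0.0
```

>>> arm_command([
  [[0, 0, 0, 0, 0, 0], [0, 0, 0, 0, 0, 0], [0, 0, 0, 0, 0, 0], [0, 0, 0, 0, 0, 0], [0, 0, 0, 0, 0, 0], [0, 0, 0, 0, 0, 0], [0, 0, 0, 0, 0, 0], [0, 0, 0.3, 0, 0, 0], [0, 0, 0.7, 0, 0, 0], [0, 0, 1.5, 0, 0, 0], [0, 0, 2.5, 0, 0, 0], [0, 0, 2, 0, 0, 0]],
], gripper=-1)

```text
t: 39.53
tool_pos: [0.494, 0.2545, 0.1874]
orientation: [3.071, 0.662, -0.003]
force: [0.7, 0.1, -4.1]
opening: 0.0275
gripper_force: 35.0
```

>>> arm_command([
  [[0, -0.7, 1, 0, 0, 0], [0, -1.5, 0.5, 0, 0, 0], [-0.4, -2.3, 0, 0, 0, 0], [-0.9, -3, 0, 0, 0, 0], [-0.9, -3.5, 0, 0, 0, 0], [-0.9, -3.5, 0, 0, 0, 0], [-0.9, -3.5, 0, 0, 0, 0], [-0.9, -3.5, 0, 0, 0, 0], [-0.9, -3.5, 0, 0, 0, 0], [0, -3.5, 0, 0, 0, 0], [0, -3.5, 0, 0, 0, 0], [0, -3.5, 0, 0, 0, 0]],
])

```text
t: 40.53
tool_pos: [0.4356, -0.1021, 0.2014]
orientation: [3.071, 0.662, -0.0]
force: [0.9, -1.3, -4.7]
opening: 0.0272
gripper_force: 35.0
```

>>> arm_command([
  [[0, -3.5, 0, 0, 0, 0], [0, -3, 0, 0, 0, 0], [0, -2.4, 0, 0, 0, 0], [0, -1.6, 0, 0, 0, 0], [0, -0.8, 0, 0, 0, 0], [0, 0, -1, 0, 0, 0], [0, 0, -2, 0, 0, 0], [0, 0, -2, 0, 0, 0], [0, 0, -1.5, 0, 0, 0], [0, 0, -0.8, 0, 0, 0], [0, 0, 0, 0, 0, 0], [0, 0, 0, 0, 0, 0]],
])

```text
t: 41.53
tool_pos: [0.4364, -0.2123, 0.1283]
orientation: [-3.07, -0.663, 0.001]
force: [-0.5, -0.3, -4.1]
opening: 0.0271
gripper_force: 35.0
```

>>> arm_command([
  [[0, -0.7, 0, 0, 0, 0], [0, -0.4, 0, 0, 0, 0], [0, 0, -0.5, 0, 0, 0], [0, 0, -0.4, 0, 0, 0], [0, 0, -0.2, 0, 0, 0], [0, 0, 0, 0, 0, 0], [0, 0, 0, 0, 0, 0]],
])

```text
t: 42.12
tool_pos: [0.4364, -0.224, 0.1173]
orientation: [-3.07, -0.662, 0.001]
force: [-0.0, -0.7, -3.5]
opening: 0.0272
gripper_force: 35.0
```

>>> arm_command([
  [[0, 0, -0.1, 0, 0, 0], [0, 0, -0.05, 0, 0, 0], [0, 0, 0, 0, 0, 0]],
])

```text
t: 42.37
tool_pos: [0.4366, -0.2241, 0.1161]
orientation: [-3.071, -0.662, 0.0]
force: [0.7, -1.0, -4.6]
opening: 0.0274
gripper_force: 35.0
```

>>> arm_command([
  [[0, 0, -0.1, 0, 0, 0], [0, 0, 0, 0, 0, 0], [0, 0, 0, 0, 0, 0]],
])

```text
t: 42.62
tool_pos: [0.4366, -0.2242, 0.1151]
orientation: [-3.071, -0.662, -0.0]
force: [0.1, 0.1, -3.8]
opening: 0.0273
gripper_force: 35.0
```

>>> arm_command([
  [[0, 0, 0, 0, 0, 0], [0, 0, 0, 0, 0, 0], [0, 0, 0, 0, 0, 0], [0, 0, 0, 0, 0, 0], [0, 0, 1, 0, 0, 0], [0, 0, 2, 0, 0, 0], [0, 0, 2.2, 0, 0, 0], [0, 1, 0.8, 0, 0, 0], [0, 2, 0, 0, 0, 0], [-0.5, 3, 0, 0, 0, 0], [-1, 4, 0, 0, 0, 0], [-1, 4, 0, 0, 0, 0]],
], gripper=0.25)

```text
t: 43.62
tool_pos: [0.4111, -0.0827, 0.1753]
orientation: [-3.071, -0.66, -0.001]
force: [-0.6, 0.6, 0.1]
opening: 0.0582
gripper_force: 0.0
```

>>> arm_command([
  [[-1, 4, 0, 0, 0, 0], [-0.5, 4, 0, 0, 0, 0], [0, 4, 0, 0, 0, 0], [0, 4, 0, 0, 0, 0], [0, 4, 0, 0, 0, 0], [0, 4, 0, 0, 0, 0], [0, 3.5, 0, 0, 0, 0], [0, 2.5, 0, 0, 0, 0], [0, 1.5, 0, 0, 0, 0], [0, 0.5, 0, 0, 0, 0], [0, 0, 0, 0, 0, 0], [0, 0, 0, 0, 0, 0]],
])

```text
t: 44.62
tool_pos: [0.3963, 0.2355, 0.1751]
orientation: [3.07, 0.663, -0.001]
force: [-0.3, 0.2, -1.0]
opening: 0.0582
gripper_force: 0.0
```

>>> arm_command([
  [[0, 0.5, -1, 0, 0, 0], [0, 0, -2, 0, 0, 0], [0, 0, -1.5, 0, 0, 0], [0, 0, -0.9, 0, 0, 0], [0, 0, -0.4, 0, 0, 0], [0, 0, 0, 0, 0, 0], [0, 0, 0, 0, 0, 0]],
])

```text
t: 45.2
tool_pos: [0.3969, 0.2406, 0.1175]
orientation: [-3.071, -0.661, -0.0]
force: [-0.5, 0.4, -0.1]
opening: 0.0582
gripper_force: 0.0
```

>>> arm_command([
  [[0, 0, 0, 0, 0, 0], [0, 0, 0, 0, 0, 0], [0, 0, 0, 0, 0, 0], [0, 0, 0, 0, 0, 0], [0, 0, 0, 0, 0, 0], [0, 0, 0, 0, 0, 0], [0, 0, 0, 0, 0, 0], [0, 0, 0.3, 0, 0, 0], [0, 0, 0.7, 0, 0, 0], [0, 0, 1.5, 0, 0, 0], [0, 0, 2.5, 0, 0, 0], [0, 0, 2.5, 0, 0, 0]],
], gripper=-1)

```text
t: 46.2
tool_pos: [0.3953, 0.2403, 0.1919]
orientation: [3.07, 0.662, -0.005]
force: [0.2, 0.7, -4.4]
opening: 0.0274
gripper_force: 35.0
```

>>> arm_command([
  [[0, -0.7, 2.5, 0, 0, 0], [0, -1.5, 2.5, 0, 0, 0], [0, -2.3, 1.5, 0, 0, 0], [0, -3, 0.7, 0, 0, 0], [0, -3.5, 0, 0, 0, 0], [0, -3.5, 0, 0, 0, 0], [0, -3.5, 0, 0, 0, 0], [0, -3.5, 0, 0, 0, 0], [0, -3.5, 0, 0, 0, 0], [0, -3.5, 0, 0, 0, 0], [0, -3.5, 0, 0, 0, 0], [0, -3.5, 0, 0, 0, 0]],
])

```text
t: 47.2
tool_pos: [0.3959, -0.1157, 0.2643]
orientation: [-3.071, -0.662, 0.0]
force: [1.1, 0.8, -4.0]
opening: 0.0273
gripper_force: 35.0
```

>>> arm_command([
  [[0, -3.5, 0, 0, 0, 0], [-0.5, -3.5, 0, 0, 0, 0], [-0.8, -3.3, 0, 0, 0, 0], [-1, -2.7, 0, 0, 0, 0], [-0.8, -2, 0, 0, 0, 0], [-0.6, -1.3, 0, 0, 0, 0], [0, -0.7, 0, 0, 0, 0], [0, 0, 0, 0, 0, 0], [0, 0, 0, 0, 0, 0]],
])

```text
t: 47.95
tool_pos: [0.3597, -0.2837, 0.264]
orientation: [-3.07, -0.661, -0.0]
force: [0.0, 0.2, -4.3]
opening: 0.027
gripper_force: 35.0
```

>>> arm_command([
  [[-0.2, -0.6, -0.5, 0, 0, 0], [0, -0.35, -1.5, 0, 0, 0], [0, 0, -2.5, 0, 0, 0], [0, 0, -3, 0, 0, 0], [0, 0, -2.5, 0, 0, 0], [0, 0, -2, 0, 0, 0], [0, 0, -1.2, 0, 0, 0], [0, 0, -0.7, 0, 0, 0], [0, 0, -0.4, 0, 0, 0], [0, 0, -0.2, 0, 0, 0], [0, 0, 0, 0, 0, 0], [0, 0, 0, 0, 0, 0]],
])

```text
t: 48.95
tool_pos: [0.3583, -0.2943, 0.1204]
orientation: [3.069, 0.662, 0.002]
force: [-0.1, 0.1, -4.4]
opening: 0.0271
gripper_force: 35.0
```

>>> arm_command([
  [[0, 0, -0.1, 0, 0, 0], [0, 0, -0.05, 0, 0, 0], [0, 0, 0, 0, 0, 0], [0, 0, 0, 0, 0, 0]],
])

```text
t: 49.28
tool_pos: [0.3577, -0.2938, 0.1179]
orientation: [3.071, 0.662, 0.0]
force: [0.4, 0.2, -4.0]
opening: 0.027
gripper_force: 35.0
```

>>> arm_command([
  [[0, 0, -0.15, 0, 0, 0], [0, 0, -0.1, 0, 0, 0], [0, 0, 0, 0, 0, 0], [0, 0, 0, 0, 0, 0]],
])

```text
t: 49.62
tool_pos: [0.3577, -0.2938, 0.1155]
orientation: [3.071, 0.662, 0.0]
force: [-0.6, 0.1, 0.4]
opening: 0.0274
gripper_force: 35.0
```

Contact. Release, rise, and back off to a viewing place clear of the tray.

>>> arm_command([
  [[0, 0, 0, 0, 0, 0], [0, 0, 0, 0, 0, 0], [0, 0, 0, 0, 0, 0], [0, 0, 0, 0, 0, 0], [0, 0, 1, 0, 0, 0], [0, 0, 2, 0, 0, 0], [0, 0, 3, 0, 0, 0], [0, 0, 4, 0, 0, 0], [0, 0, 4, 0, 0, 0], [1, 0, 4, 0, 0, 0], [1, 0, 3, 0, 0, 0], [1, 0.5, 2, 0, 0, 0]],
], gripper=0.25)

```text
t: 50.62
tool_pos: [0.3884, -0.2896, 0.3505]
orientation: [3.066, 0.66, 0.005]
force: [-0.0, -0.6, 0.1]
opening: 0.0579
gripper_force: 0.0
```

>>> arm_command([
  [[1, 0, 1, 0, 0, 0], [0.5, 0, 0, 0, 0, 0], [0, 0, 0, 0, 0, 0], [0, 0, 0, 0, 0, 0]],
])

```text
t: 50.95
tool_pos: [0.4022, -0.2884, 0.354]
orientation: [-3.069, -0.663, 0.002]
force: [-0.2, 0.1, -0.3]
opening: 0.058
gripper_force: 0.0
```

```bash
python3 - <<'E'
from h import *
C=cam("wrist");w=eyes.read_camera("wrist");s=monitor.read_state();cv2.imwrite("pics/w7.png",w);cv2.imwrite("pics/scene7.png",eyes.read_camera("scene"))
np.save("w7.npy",np.hstack([C[1],C[2][:,None]]));print(s["tool_pos"],s["t"]);o=-C[1].T@C[2]
for k,c in(("green",(.436,-.2235)),("red",(.3575,-.293)),("blue",(.428,-.373))):
    p=proj(C,(*c,.111));q=proj(C,(*c,.136))
    l=hough(lab(w,k),p,C[0]["fx"]*.036/(o[2]-.111),65);print(k,np.round(p,1),np.round(q,1),l,l and onz(C,*l[:2],.111).round(4)-np.array([*c,0]))
E
```

```text
[ 0.40191992 -0.2883722   0.35371507] 51.0
green [268.7 134.6] [265.6 136. ] (np.float32(271.16666), np.float32(133.5), np.float32(38.666668)) [ 0.0019 -0.0017  0.111 ]
red [302.7 237. ] [301.8 244.4] (np.float32(306.16666), np.float32(215.5), np.float32(38.466667)) [0.0217 0.0058 0.111 ]
blue [406.1 206.5] [411.5 212.2] (np.float32(391.5), np.float32(189.83333), np.float32(39.399998)) [0.0088 0.0206 0.111 ]
```

View pics/w7.png

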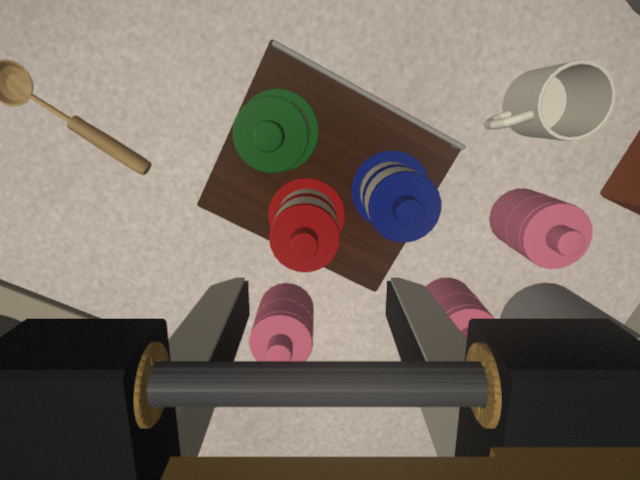

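Knobs are within about 2-3 px (2 mm) of the coaster-centred predictions: green (268,135), red (304,241), blue (408,211). One last scene check.

View pics/scene7.png

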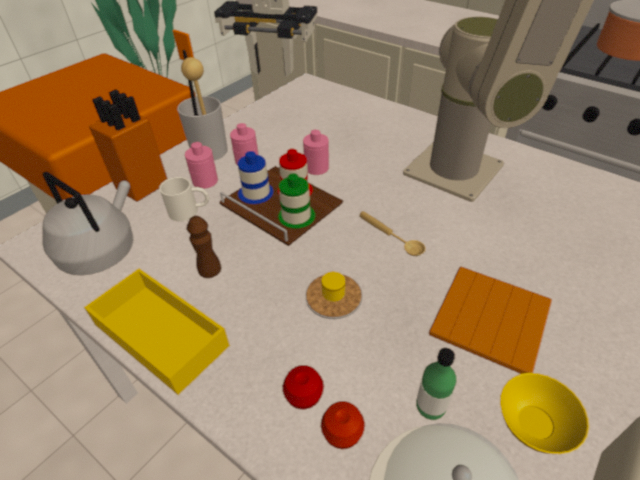

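All three canisters stand upright on the tray, around (253,180), (293,170) and (296,202). The pot is in the middle of the trivet at (333,288), the pepper mill is untouched at (205,245), and the gripper is clear. I'm handing it in.

```bash
python3 -c "
from plant import ticket
print(ticket.close_job())"
```

```text
the job is handed in; nothing more can be done
None
```

The job is handed in after about 51 s of robot time: the salt pot is in the middle of the trivet, and the canisters, moved aside first, are back upright on their own coasters, centred to about 2–3 mm by the last camera check. The pepper mill and the pink look-alikes were not touched.

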